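# Ready the heel jig for nailing

### The job

Get the heel jig ready for nailing: slide the heel carriage along its channel, without lifting it, from the teal loading bay to the orange nailing bay and centre it on the orange line. Then press both hinged covers down, the orange one over the heel and the teal one over the empty bay, until each snaps fully shut in its catch. Leave the other things on the bench where they are.

Things in the scene. Friction and masses are not known exactly. Their poses are not given: they have to be found in the camera images.
- jig: Fixed grey jig bed, 200 (x) x 400 (y) x 25 mm, lying on the bench; origin at the centre of its underside. A straight channel 76 mm wide runs along its y axis between two steel fences 8 mm high. Its x axis points away from the robot, towards the hinges. Two bays lie 85 mm either side of its centre along y; which is on which side varies.
- carriage: Loose sliding carriage in the channel, 0.45 kg: steel base plate 70 x 70 x 8 mm, on it a brown stacked heel block 60 x 60 mm whose top is 35 mm above the underside, and on that an upright white round knob of 24 mm diameter, 33 mm tall (top 68 mm above the underside). Origin at the centre of its underside.
- knob (a point): Centre of the top of the carriage's white knob (68 mm above the carriage's underside).
- work_mark (a point): Middle of the nailing bay on the channel floor, at the orange centre line painted across the channel. Height 25 mm over the table. Axes as the jig: x across the channel towards the hinges, y along the channel, z up.
- work_hinge (a point): Point on the hinge axis (parallel to y) of the orange cover, in its middle: 65 mm behind (+x) and 41 mm above the work_mark. Axes as the jig.
- work_tab (a point): Middle of the upper (outer) face of the black press tab of the orange cover; moves with the cover: its x runs along the cover towards the hinge, its z is the outer normal. The tab is 36 mm (along the cover) x 44 mm x 6 mm, its middle 142 mm from the hinge axis.
- work_cover (a joint): Angle of the orange cover: 0 shut (level, underside 41 mm over the channel floor), pi/2 upright, 1.95 leaning fully back. A stiff hinge holds it where it is left. A brass spring catch under the tab meets the cover's nose at about 0.09 rad; about 10 N down on the tab snaps it past, to 0, and it holds.
- work_window (a point): Centre of the window of the orange cover, on its underside, 65 mm from the hinge axis; moves with the cover. The cover is a frame (orange) 120 mm wide (y), 6 mm thick, reaching 160 mm from the hinge, tab included. The window is 48 mm wide (y), from 20 to 100 mm from the hinge; the carriage's knob comes up through it when the cover shuts.
- load_mark (a point): Middle of the loading bay on the channel floor, at the teal centre line painted across the channel. Height 25 mm over the table. Axes as the jig: x across the channel towards the hinges, y along the channel, z up.
- load_hinge (a point): Point on the hinge axis (parallel to y) of the teal cover, in its middle: 65 mm behind (+x) and 41 mm above the load_mark. Axes as the jig.
- load_tab (a point): Middle of the upper (outer) face of the black press tab of the teal cover; moves with the cover: its x runs along the cover towards the hinge, its z is the outer normal. The tab is 36 mm (along the cover) x 44 mm x 6 mm, its middle 142 mm from the hinge axis.
- load_cover (a joint): Angle of the teal cover: 0 shut (level, underside 41 mm over the channel floor), pi/2 upright, 1.95 leaning fully back. A stiff hinge holds it where it is left. A brass spring catch under the tab meets the cover's nose at about 0.09 rad; about 10 N down on the tab snaps it past, to 0, and it holds.
- load_window (a point): Centre of the window of the teal cover, on its underside, 65 mm from the hinge axis; moves with the cover. The cover is a frame (teal) 120 mm wide (y), 6 mm thick, reaching 160 mm from the hinge, tab included. The window is 48 mm wide (y), from 20 to 100 mm from the hinge; the carriage's knob comes up through it when the cover shuts.
- hammer: Bystander, to be left alone: tack hammer, about 240 mm long, lying beside one end of the jig.
- brush: Bystander, to be left alone: brush lying behind the jig, along it.
- awl: Bystander, to be left alone: scribing awl with a handle, lying in front of the jig, along it.
- glue_jar: Bystander, to be left alone: amber glue jar with black lid, 68 mm diameter, 100 mm tall.
- nail_tin: Bystander, to be left alone: plain steel tin, 60 mm diameter, 55 mm tall, close to one end of the jig.
- heel_lifts: Bystander, to be left alone: two stacked brown and black heel lifts, 75 x 70 x 24 mm.
- shoe_last: Bystander, to be left alone: dark green plastic shoe last, about 230 mm long, 90 mm tall.
There are look-alikes about, which are no part of the job. Leave any blue, green or red look-alike of the carriage alone.

How it is judged (in metres and radians):
On the way, in this order (a step that is already met when the one before it is completed fails the run):
1. the carriage is slid to the orange line (y of carriage in the frame of work_mark between -0.008 and 0.008 m and x of carriage in the frame of work_mark between -0.008 and 0.008 m and z of carriage in the frame of work_mark below 0.004 m), for 0.2 s.
2. both covers are pressed shut in their catches (value of joint each of work_cover, load_cover below 0.04 rad), for 0.2 s.
At the end, for the whole second after the job is handed in: The carriage rests on the channel floor within 8 mm of the orange line's middle, and both covers are caught shut (each within 0.04 rad of level) (all of step 1 and all of step 2 and linear speed of carriage below 0.01 m/s); the robot touches nothing.
It fails at once if the carriage is lifted more than 8 mm off the channel floor or tipped (z of carriage in the frame of work_mark above 0.008 m or angle between carriage's own z axis and vertical above 0.2 rad).
It fails at once if a bystander is moved more than 30 mm (distance of any of hammer, brush, awl, glue_jar, nail_tin, heel_lifts, shoe_last from where it was at the start of the episode above 0.03 m).
It also fails if it takes over 64 s, if anything falls off the work surface, if the arm or the gripper's body presses on something with over 40 N, if the wrist force passes 120 N, or if a joint passes its speed limit or range.

### The arm

A 6-joint arm with a two-finger parallel gripper is mounted at the origin on the work surface. World frame = base frame: x ahead of the robot, y to its left, z up, the work surface at z = 0. Lengths are in m, angles in degrees, forces in N, time in s.
With the tool pointing down it reaches from about 0.35 to 0.725 m from the base axis. Payload 6 kg.
Tool frame: the origin (TCP) lies on the centre line of the jaws, within the pads' length; the fingertips stand 17 mm ahead of it and the grasp point (between the pads) lies 2 mm behind it; z points along the fingers, y is the line along which they close (so a half turn about z gives the same grasp; the last joint's range is limited). The gripper opens to 85 mm and grips with 20 to 120 N. Pads are 22 mm wide; open, the fingers measure 114 mm over their backs; the gripper's body (76 mm by 85 mm) begins 54 mm behind the grasp point. The pads swing forward as they close: fully open they stand 13 mm farther back than shut.
Start: joints at [-53.933, 2.303, 4.859, 0, -92.561, -19.12], TCP at [0.175, -0.574, 0.248] pointing down, gripper open.
Joint ranges: [-146.85, 146.85], [-73.84, 115.35], [-62.03, 85.46], [-188.31, 113.3], [-161.28, -10.13], [-171.36, 171.36]. Speed limits (degrees/s): [147.25, 147.25, 172.46, 180, 180, 180].

### API

Orientations are given as [roll, pitch, yaw] about the fixed x, y, z axes, in that order (R = Rz(yaw) Ry(pitch) Rx(roll)).
In Python, from station import r gives the robot as it stands.
- The arm moves only by the tool apply_moves, never from a script. Its argument "rows" is a list that holds one entry, the list of rows, each a list of 7 numbers: the shift along the world's x, y, z as a fraction of full scale, then the turn, a rotation vector about the world's x, y, z as a fraction of full scale, then the closure, from -1 (fully open) to 1 (shut). A call has exactly 10 rows; each row shifts and turns the commanded pose from where the row before left it; what a row does not reach is not made up. Full scale, the value 1, is 10 cm for a shift and 2 pi rad for a turn. A row lasts 1/8 s, in which the tool goes at most 62.5 mm and 10.7 degrees, less where a joint would pass 70% of its speed; a pose out of reach is approached as far as the arm can. A call with a number of a shift or a turn outside -1 to 1 is refused whole. A call with a gripper value outside its range is refused whole. The fingers move at their own pace and stop on an object; the grip force is fixed at half the most. Time passes only in rows, so rows that do not move let the fingers close, or fill a call up. It gives the time, the measured TCP pose, the force, the opening and the grip force at its end, in the units of the state.
- r.read_state(): the state, without advancing time (a new reading comes with each control period).
- r.get_image(name): name is "side" or "top"; returns the picture (480x640x3 uint8, red, green, blue); there is no depth.
- r.camera_params(name): a dict with "vertical_fov" (degrees; the focal length in pixels is half the picture's height over the tangent of half this angle, whatever the lens; pixels are square), "cx", "cy" (the principal point, pixels), "dist_coeffs" ([k1, k2, p1, p2, k3] as OpenCV has them; the pictures are not rectified), "extrinsics" (4x4, takes a point from camera to world coordinates). Camera axes: x right, y down, z forward; pixel columns grow to the right and rows downward; lengths in m; the calibration is good to about 2 mm. A picture is of the moment at which its call begins. camera_params takes no time and is no camera call.
- r.job_done(): hands the job in; it is judged then, once.
The state is a dict: "time": time; "joint_pos": joint angles; "qd": joint speeds; "joint_torque": joint torques, N m; "tcp_pos": TCP position; "tcp_rot": TCP orientation; "force": force on the tool from outside, world axes, zero at the start; "wrist_torque": the same for the moment, N m; "gripper_width": opening from 0.0 (shut) to 1.0 (fully open); "grasp_force": force on a finger pad.
Only numpy, scipy, OpenCV 4.12 (cv2) and the standard library are available. Lean on these libraries where they do the work, as an engineer would, in place of code of your own. Each camera call takes 0.05 s, during which the arm holds its last target. There are 200 camera calls.

## Working session

There is one attempt and no reset: what is moved stays moved. The work goes in short steps, Python scripts to look and compute and a tool call to move; the robot and the scene stay as the last step left them, time stands still between calls to the robot, and variables do not carry over. Pictures are saved under pics/ and viewed, at most 10 in all, crops included, and the job is handed in when it is done.

Besides the shell and the picture viewer there is one more tool, called as name(argument=value, ...), one argument or row to a line, values as JSON. apply_moves: Moves the arm, as the interface text tells. Its arguments: {"type":"object","properties":{"rows":{"type":"array","items":{"type":"array","items":{"type":"array","items":{"type":"number","minimum":-1,"maximum":1}}}}},"required":["rows"]}

```bash
ls; mkdir -p pics; python3 - <<'E'
from station import r
import cv2,numpy as np
for n in("side","top"):
    im=r.get_image(n);cv2.imwrite(f"pics/{n}0.png",im[:,:,::-1]);p=r.camera_params(n);print(n,{k:np.round(v,4).tolist() for k,v in p.items()})
s=r.read_state();print(s)
E
```

```text
pics
side {'vertical_fov': 47.3411, 'cx': 311.4137, 'cy': 250.2987, 'dist_coeffs': [0.0176, 0.0, 0.0, 0.0, 0.0], 'extrinsics': [[-0.8463, -0.3216, 0.4248, -0.1463], [-0.5325, 0.5337, -0.657, 0.9054], [-0.0154, -0.7822, -0.6229, 0.9552], [0.0, 0.0, 0.0, 1.0]]}
top {'vertical_fov': 53.806, 'cx': 319.1512, 'cy': 239.8642, 'dist_coeffs': [0.0006, 0.0, 0.0, 0.0, 0.0], 'extrinsics': [[-0.0009, -0.9971, 0.076, 0.3802], [-0.9999, 0.0017, 0.0102, -0.0093], [-0.0104, -0.076, -0.9971, 1.356], [0.0, 0.0, 0.0, 1.0]]}
{'time': 0.1, 'joint_pos': array([-5.39322745e+01,  2.33695023e+00,  4.80743056e+00, -2.48029968e-02,
       -9.25604128e+01, -1.91211608e+01]), 'qd': array([ 0.08289837, -0.05908734,  0.07600907,  0.13484407, -0.03358346,
        0.01551533]), 'joint_torque': array([-5.63759168e-03, -3.69340932e+01,  3.48281980e+01,  6.95174441e+00,
       -4.56960493e-03, -3.77303266e-06]), 'tcp_pos': array([ 0.17490786, -0.57366328,  0.24735077]), 'tcp_rot': array([ 1.79906912e+02, -6.04603382e-03, -1.63052342e+02]), 'force': array([ 0.09070449, -0.0535334 , -0.6398338 ]), 'wrist_torque': array([-0.00951475, -0.05418704, -0.00566111]), 'grasp_force': 0.0, 'gripper_width': 0.9985579196629777}
```

View pics/side0.png

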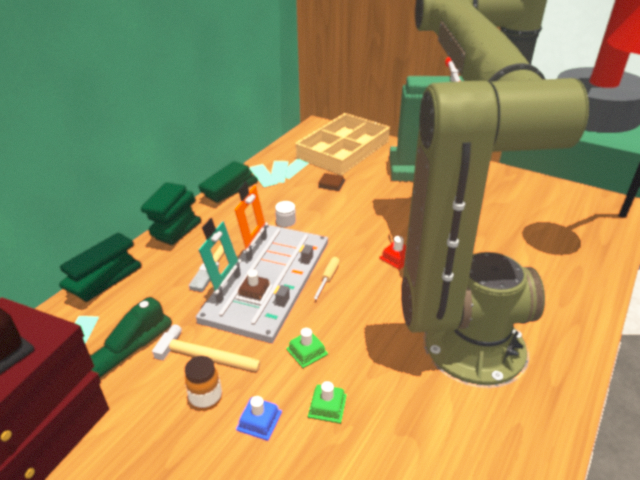

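View pics/top0.png

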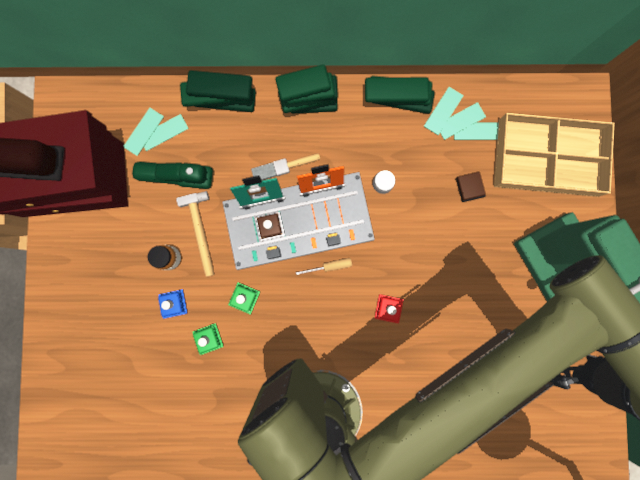

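The top view shows the jig at about (300,220) px, with the carriage at (269,226) in the teal bay. The orange bay is to its right, around x=328, and both covers are near upright. Next I'll zoom in and measure.

```bash
cat > h.py <<'E'
import cv2,numpy as np
from station import r
def cam(n):
    p=r.camera_params(n);f=240/np.tan(np.radians(p["vertical_fov"]/2))
    return np.array([[f,0,p["cx"]],[0,f,p["cy"]],[0,0,1]]),np.array(p["dist_coeffs"]),np.array(p["extrinsics"])
def ray(n,px):
    K,d,E=cam(n);u=cv2.undistortPoints(np.array([[px]],float),K,d)[0,0]
    return E[:3,3],E[:3,:3]@np.array([u[0],u[1],1.])
def onz(n,px,z):
    o,v=ray(n,px);return o+v*(z-o[2])/v[2]
def tri(a,b):  # a: side px, b: top px
    o1,v1=ray("side",a);o2,v2=ray("top",b)
    t=np.linalg.lstsq(np.c_[v1,-v2],o2-o1,rcond=None)[0]
    p,q=o1+v1*t[0],o2+v2*t[1];return (p+q)/2,np.linalg.norm(p-q)
def proj(n,P):
    K,d,E=cam(n);R=E[:3,:3].T
    return cv2.projectPoints(np.array(P,float).reshape(-1,1,3),cv2.Rodrigues(R)[0],-R@E[:3,3],K,d)[0][:,0]
E
python3 - <<'E'
import cv2,numpy as np
t=cv2.imread("pics/top0.png")[160:280,215:385];s=cv2.imread("pics/side0.png")[175:345,190:340]
cv2.imwrite("pics/tc.png",cv2.resize(t,None,fx=4.7,fy=4.7,interpolation=cv2.INTER_CUBIC))
cv2.imwrite("pics/sc.png",cv2.resize(s,None,fx=3.5,fy=3.5,interpolation=cv2.INTER_CUBIC))
E
```

```text
(no output)
```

View pics/tc.png

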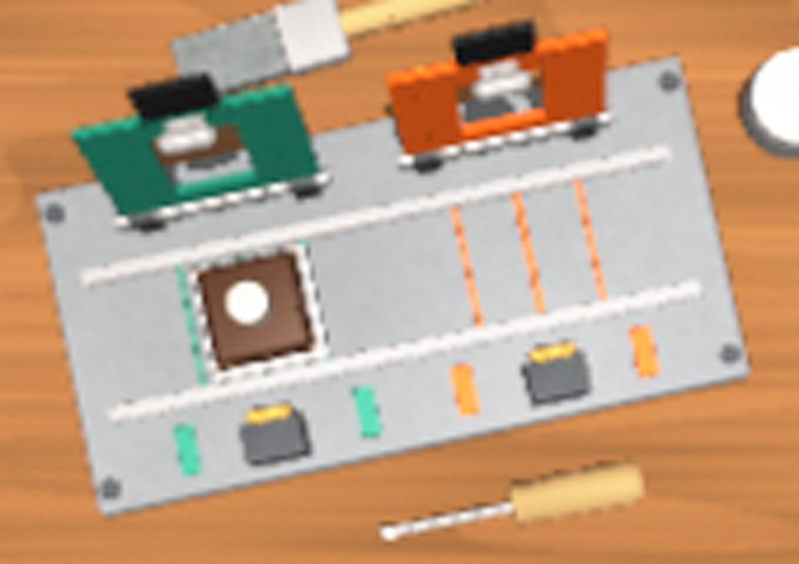

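View pics/sc.png

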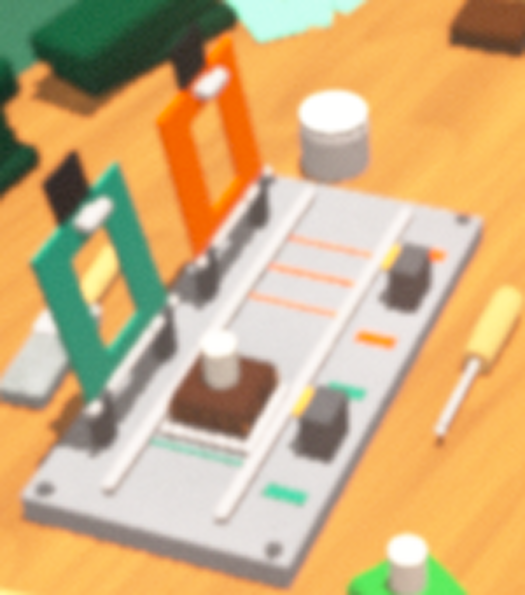

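The crops show three orange lines. The middle one runs from (518,195) to (542,313) in the top crop and is the bay centre, with footprint lines on either side. The knob is at (247,302) in the top crop and (222,345) in the side crop. The catches are in front on the channel's near side.

```bash
cat > m.py <<'E'
from h import *
T=lambda x,y:(x/4.7+215-.4,y/4.7+160-.4); S=lambda x,y:(x/3.5+190-.35,y/3.5+175-.35)
np.set_printoptions(precision=4,suppress=True)
for n,s,t in [("Cfront-right",(480,222),(748,375)),("D",(289,574),(103,515)),("A",(25,498),(38,195)),
 ("line far",(270,267),(518,195)),("line near",(352,284),(542,313)),("knob",(221,341),(247,302))]:
    print(n,*tri(S(*s),T(*t)))
c=np.array([onz("top",T(*p),.025)[:2] for p in[(38,195),(680,60),(748,375),(103,515)]])
print(c,c.mean(0));(_,sz,a)=cv2.minAreaRect((c*1000).astype(np.float32));print(sz,a)
d=c[1]+c[2]-c[0]-c[3];yaw=np.arctan2(d[0],-d[1]);d2=c[0]+c[1]-c[2]-c[3];print("yaw",np.degrees(yaw),np.degrees(np.arctan2(d2[1],d2[0])))
ctr=c.mean(0);X=np.array([np.cos(yaw),np.sin(yaw)]);Y=np.array([-X[1],X[0]])
im=cv2.imread("pics/top0.png");hs=cv2.cvtColor(im,cv2.COLOR_BGR2HSV)
m=[onz("top",T(*p),.025)[:2] for p in[(518,195),(542,313),(455,207),(478,325),(578,180),(602,298)]]
for q in m: print("line in jig",(q-ctr)@X,(q-ctr)@Y)
k=onz("top",T(247,302),.093)[:2];print("knob",k,(k-ctr)@X,(k-ctr)@Y)
for n,p in [("ctr",ctr),("work",ctr-.085*Y),("load",ctr+.085*Y)]:print(n,p, "r",np.hypot(*p))
print("X,Y",X,Y)
# cover tabs
for n,s,t in[("teal tab",(66,185),(173,96)),("or tab",(187,55),(494,43))]:
    P,e=tri(S(*s),T(*t));print(n,P,e,(P[:2]-ctr)@X,(P[:2]-ctr)@Y)
E
python3 m.py
```

```text
Cfront-right [ 0.4833 -0.1499  0.0204] 0.00047790989537075345
D [0.3984 0.2378 0.0173] 0.0024743388502133433
A [0.5914 0.2782 0.0212] 0.0048821591095844765
line far [ 0.5922 -0.0119  0.0236] 0.0002794168626065727
line near [ 0.5216 -0.0252  0.0267] 0.003355076118962572
knob [0.5184 0.1424 0.0944] 0.0031861674807836
[[ 0.5928  0.2788]
 [ 0.6745 -0.1102]
 [ 0.4828 -0.1495]
 [ 0.3994  0.237 ]] [0.5374 0.064 ]
(197.9243927001953, 397.4990539550781) 11.850020408630371
yaw 12.01188278545381 11.898952358911963
line in jig 0.03774546534719349 -0.08555115054317461
line in jig -0.035347322100087564 -0.08462477049299534
line in jig 0.03860903449934211 -0.046814089942319004
line in jig -0.034352410447447954 -0.045460854969818505
line in jig 0.03905218083173097 -0.12291377312626221
line in jig -0.03406309032772345 -0.12183158835617074
knob [0.5199 0.1434] -0.0005523136747247158 0.08129128979392654
ctr [0.5374 0.064 ] r 0.5411533419456876
work [ 0.555  -0.0191] r 0.5553686090679223
load [0.5197 0.1472] r 0.5401014599683415
X,Y [0.9781 0.2081] [-0.2081  0.9781]
teal tab [0.6149 0.1686 0.2075] 0.002197771860084991 0.09762002176487786 0.08608636458788355
or tab [0.6428 0.0007 0.2087] 0.0009665361218919298 0.08991950867335223 -0.0838785673996654
```

apply_moves(
  rows=[
    [[0.18,0.38,0,0,0,-0.0014,-1],[0.18,0.38,0,0,0,-0.0014,-1],[0.18,0.38,0,0,0,-0.0014,-1],[0.18,0.38,0,0,0,-0.0014,-1],[0.18,0.38,0,0,0,-0.0014,-1],[0.18,0.38,0,0,0,-0.0014,-1],[0.18,0.38,0,0,0,-0.0014,-1],[0.18,0.38,0,0,0,-0.0014,-1],[0.18,0.38,0,0,0,-0.0014,-1],[0.18,0.38,0,0,0,-0.0014,-1]],
  ],
)

```text
time: 1.35
tcp_pos: [0.3551, -0.1925, 0.2481]
tcp_rot: [180.0, 0.0, -168.1]
force: [0.9, -0.2, -0.3]
gripper_width: 0.998
grasp_force: 0.0
```

apply_moves(
  rows=[
    [[0.183,0.374,0,0,0,0,-1],[0.183,0.374,0,0,0,0,-1],[0.183,0.374,0,0,0,0,-1],[0.183,0.374,0,0,0,0,-1],[0.183,0.374,0,0,0,0,-1],[0.183,0.374,0,0,0,0,-1],[0.183,0.374,-0.1,0,0,0,-1],[0.183,0.374,-0.3,0,0,0,-1],[0.183,0.374,-0.3,0,0,0,-1],[0,0,-0.2,0,0,0,-1]],
  ],
)

```text
time: 2.6
tcp_pos: [0.5192, 0.1443, 0.1551]
tcp_rot: [-180.0, -0.2, -168.0]
force: [0.2, 0.0, -0.0]
gripper_width: 1.001
grasp_force: 0.0
```

```bash
cat > snap.py <<'E'
from h import *;import sys
n=sys.argv[1]
t=r.get_image("top")[160:280,215:385];s=r.get_image("side")[175:345,190:340]
t=cv2.resize(t,(680,480),interpolation=cv2.INTER_CUBIC)[:,:,::-1];s=cv2.resize(s,None,fx=3.4,fy=3.4,interpolation=cv2.INTER_CUBIC)[:,:,::-1]
s=s[:578,:510];a=np.zeros((578,1190,3),np.uint8);a[:480,:680]=t;a[:,680:]=s
cv2.imwrite(f"pics/{n}.png",cv2.resize(a,None,fx=.672,fy=.672,interpolation=cv2.INTER_AREA));S=r.read_state();print(S["tcp_pos"],S["force"])
E
python3 snap.py a
```

```text
[0.51824068 0.14227427 0.15495261] [ 0.15646598 -0.26021263 -0.16432827]
```

View pics/a.png

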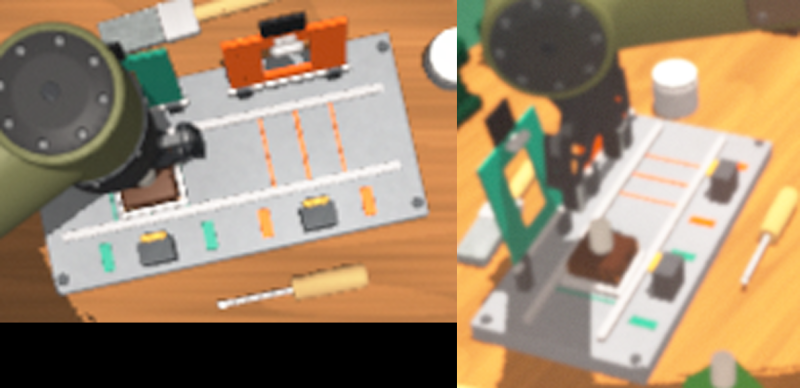

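The open fingers straddle the knob and clear the covers, so I'll descend and grip.

apply_moves(
  rows=[
    [[0,0,-0.2,0,0,0,-1],[0,0,-0.2,0,0,0,-1],[0,0,-0.15,0,0,0,-1],[0,0,-0.1,0,0,0,-1],[0,0,-0.06,0,0,0,-1],[0,0,0,0,0,0,1],[0,0,0,0,0,0,1],[0,0,0,0,0,0,1],[0,0,0,0,0,0,1],[0,0,0,0,0,0,1]],
  ],
)

```text
time: 3.95
tcp_pos: [0.52, 0.1426, 0.0879]
tcp_rot: [-180.0, 0.1, -168.1]
force: [-0.1, -1.7, 2.8]
gripper_width: 0.256
grasp_force: 58.9
```

apply_moves(
  rows=[
    [[0.019,-0.09,0,0,0,0,1],[0.038,-0.18,0,0,0,0,1],[0.042,-0.2,0,0,0,0,1],[0.042,-0.2,0,0,0,0,1],[0.042,-0.2,0,0,0,0,1],[0.042,-0.2,0,0,0,0,1],[0.042,-0.2,0,0,0,0,1],[0.042,-0.2,0,0,0,0,1],[0.036,-0.15,0,0,0,0,1],[0,0,0,0,0,0,1]],
  ],
)

```text
time: 5.2
tcp_pos: [0.5548, -0.021, 0.088]
tcp_rot: [-179.9, 0.1, -168.2]
force: [2.4, -4.8, 4.3]
gripper_width: 0.259
grasp_force: 59.9
```

```bash
python3 - <<'E'
from h import *
P=[]
for i in range(4):
    r.get_image("top");s=r.read_state();P.append(s["tcp_pos"])
P=np.mean(P,0);c,s_=np.cos(np.radians(12)),np.sin(np.radians(12))
d=P[:2]-[.555,-.0191];print(P,"x,y in work",d@[c,s_],d@[-s_,c],s["force"])
E
```

```text
[ 0.55457077 -0.02046378  0.08799247] x,y in work -0.0007033969975933059 -0.0012447311755782171 [ 2.18291212 -4.51567601  4.82843699]
```

apply_moves(
  rows=[
    [[0,0,0,0,0,0,-1],[0,0,0,0,0,0,-1],[0,0,0,0,0,0,-1],[0,0,0,0,0,0,-1],[0,0,0.1,0,0,0,-1],[0,0,0.3,0,0,0,-1],[0,0,0.5,0,0,0,-1],[0,0,0.5,0,0,0,-1],[0,0,0.5,0,0,0,1],[0,0,0.2,0,0,0,1]],
  ],
)

```text
time: 6.65
tcp_pos: [0.5546, -0.0196, 0.3022]
tcp_rot: [-180.0, 0.3, -168.1]
force: [-0.9, -0.0, 0.3]
gripper_width: 0.6
grasp_force: 0.0
```

apply_moves(
  rows=[
    [[0.224,0.396,0,0,0,0,1],[0.224,0.396,0,0,0,0,1],[0.224,0.396,0,0,0,0,1],[0.224,0.396,0,0,0,0,1],[0.224,0.396,0,0,0,0,1],[0,0,0,0,0,0,1],[0,0,-0.3,0,0,0,1],[0,0,-0.3,0,0,0,1],[0,0,-0.3,0,0,0,1],[0,0,-0.1,0,0,0,1]],
  ],
)

```text
time: 7.9
tcp_pos: [0.6653, 0.1778, 0.1959]
tcp_rot: [-180.0, -0.1, -168.1]
force: [0.5, -0.3, -0.4]
gripper_width: -0.0
grasp_force: 0.0
```

```bash
python3 snap.py b; python3 - <<'E'
import numpy as np
X=np.array([.9781,.2081]);L=np.array([.5197,.1472]);W=np.array([.555,-.0191])
# TCP waypoints: corner of tip (-x side) rides outer face at distance d
for nm,M in(("load",L),("work",W)):
  for th in(100,90,75,60,45,30,18,8,3,0):
    t=np.radians(th);d=.148
    x=.065-d*np.cos(t)+.006*np.sin(t)+.011;z=.066+d*np.sin(t)+.006*np.cos(t)+.017
    print(nm,th,np.round(np.r_[M+x*X,z],4),round(x,3))
E
```

```text
[0.66582069 0.1781001  0.19717905] [ 0.27511264 -0.08046315  0.72345611]
load 100 [0.625  0.1696 0.2277] 0.108
load 90 [0.5999 0.1643 0.231 ] 0.082
load 75 [0.5622 0.1563 0.2275] 0.043
load 60 [0.5267 0.1487 0.2142] 0.007
load 45 [0.4958 0.1421 0.1919] -0.024
load 30 [0.4716 0.137  0.1622] -0.049
load 18 [0.4582 0.1341 0.1344] -0.063
load 8 [0.4515 0.1327 0.1095] -0.07
load 3 [0.4498 0.1323 0.0967] -0.071
load 0 [0.4493 0.1322 0.089 ] -0.072
work 100 [0.6603 0.0033 0.2277] 0.108
work 90 [ 0.6352 -0.002   0.231 ] 0.082
work 75 [ 0.5975 -0.01    0.2275] 0.043
work 60 [ 0.562  -0.0176  0.2142] 0.007
work 45 [ 0.5311 -0.0242  0.1919] -0.024
work 30 [ 0.5069 -0.0293  0.1622] -0.049
work 18 [ 0.4935 -0.0322  0.1344] -0.063
work 8 [ 0.4868 -0.0336  0.1095] -0.07
work 3 [ 0.4851 -0.034   0.0967] -0.071
work 0 [ 0.4846 -0.0341  0.089 ] -0.072
```

View pics/b.png

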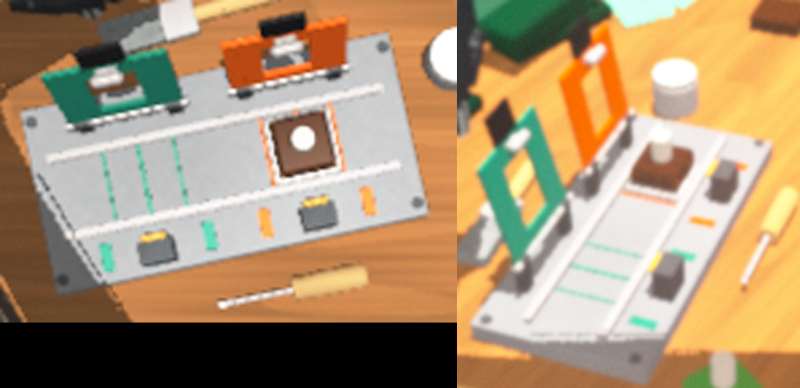

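The carriage is now between the orange footprint lines, with its knob at (303,138) in the top crop. I'll check the offset with numbers.

```bash
cat > kn.py <<'E'
from h import *
im=r.get_image("top");w=(im.min(2)>200).astype(np.uint8);w[:195]=0;w[232:]=0;w[:,:310]=0;w[:,350:]=0
n,l,st,ce=cv2.connectedComponentsWithStats(w)
c=np.array([.9781,.2081]);Y=np.array([-.2081,.9781])
for i in range(1,n):
    if st[i,4]>20:
        p=onz("top",ce[i],.092)[:2]-[.555,-.0191];print("white",ce[i],st[i,4],p@c,p@Y)
h=cv2.cvtColor(im,cv2.COLOR_RGB2HSV);b=((h[:,:,2]<110)&(h[:,:,1]>90)).astype(np.uint8);b[:,:310]=0;b[:,350:]=0;b[:197]=0;b[229:]=0
n,l,st,ce=cv2.connectedComponentsWithStats(b)
for i in range(1,n):
    if st[i,4]>60: p=onz("top",ce[i],.060)[:2]-[.555,-.0191];print("brown",ce[i],st[i,4],p@c,p@Y)
E
python3 kn.py
```

```text
white [332.36350975 215.33844011] 718 -0.014719231649773866 -0.009946879046589108
white [327.47368421 210.92982456] 57 -0.00027005379191789766 0.0003970553157074096
```

The carriage is centred to within 1 mm. Now I'll swing the teal cover over.

apply_moves(
  rows=[
    [[-0.18,-0.04,0.13,0,0,0,1],[-0.18,-0.04,0.12,0,0,0,1],[-0.15,-0.03,0.02,0,0,0,1],[-0.15,-0.03,0,0,0,0,1],[-0.19,-0.04,-0.01,0,0,0,1],[-0.19,-0.04,-0.01,0,0,0,1],[-0.18,-0.038,-0.05,0,0,0,1],[-0.18,-0.038,-0.05,0,0,0,1],[-0.155,-0.033,-0.1,0,0,0,1],[-0.155,-0.033,-0.1,0,0,0,1]],
  ],
)

```text
time: 9.3
tcp_pos: [0.4955, 0.1426, 0.1947]
tcp_rot: [179.9, 0.2, -168.1]
force: [0.3, 0.9, -0.8]
gripper_width: -0.0
grasp_force: 0.3
```

```bash
python3 snap.py c
```

```text
[0.49466215 0.1424103  0.19389342] [-0.65883043 -0.16649461 -0.86463397]
```

View pics/c.png

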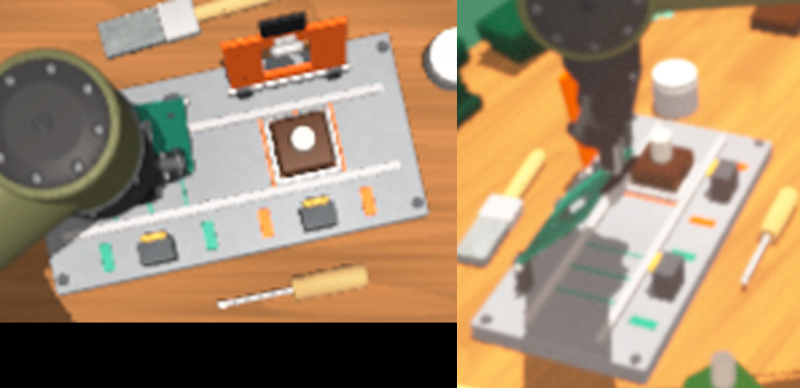

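The teal cover is at about 45° and follows the finger, so I'll continue down.

apply_moves(
  rows=[
    [[-0.12,-0.025,-0.15,0,0,0,1],[-0.12,-0.025,-0.15,0,0,0,1],[-0.07,-0.015,-0.14,0,0,0,1],[-0.07,-0.015,-0.14,0,0,0,1],[-0.035,-0.007,-0.12,0,0,0,1],[-0.03,-0.007,-0.12,0,0,0,1],[-0.02,0,-0.07,0,0,0,1],[0,0,-0.05,0,0,0,1],[0,0,-0.05,0,0,0,1],[0,0,0,0,0,0,1]],
  ],
)

```text
time: 10.65
tcp_pos: [0.4486, 0.1331, 0.0931]
tcp_rot: [180.0, -0.0, -168.1]
force: [-0.9, -1.0, -0.0]
gripper_width: 0.002
grasp_force: 0.0
```

apply_moves(
  rows=[
    [[0,0,-0.02,0,0,0,1],[0,0,-0.02,0,0,0,1],[0,0,-0.02,0,0,0,1],[0,0,-0.02,0,0,0,1],[0,0,0,0,0,0,1],[0,0,0,0,0,0,1],[0,0,0,0,0,0,1],[0,0,0,0,0,0,1],[0,0,0,0,0,0,1],[0,0,0,0,0,0,1]],
  ],
)

```text
time: 11.9
tcp_pos: [0.4488, 0.1331, 0.0885]
tcp_rot: [-180.0, 0.1, -168.1]
force: [-13.3, -1.0, 19.3]
gripper_width: 0.002
grasp_force: 9.7
```

apply_moves(
  rows=[
    [[0,0,-0.02,0,0,0,1],[0,0,0,0,0,0,1],[0,0,0,0,0,0,1],[0,0,0.1,0,0,0,1],[0,0,0.3,0,0,0,1],[0,0,0.6,0,0,0,1],[0,0,0.6,0,0,0,1],[0,0,0.5,0,0,0,1],[0,0,0,0,0,0,1],[0,0,0,0,0,0,1]],
  ],
)

```text
time: 13.15
tcp_pos: [0.4485, 0.1333, 0.2922]
tcp_rot: [180.0, -0.1, -168.1]
force: [0.1, -0.1, -0.4]
gripper_width: 0.004
grasp_force: 0.0
```

apply_moves(
  rows=[
    [[0.348,-0.176,0,0,0,0,1],[0.348,-0.176,0,0,0,0,1],[0.348,-0.176,0,0,0,0,1],[0.348,-0.176,0,0,0,0,1],[0.348,-0.176,0,0,0,0,1],[0.348,-0.176,0,0,0,0,1],[0.348,-0.176,0,0,0,0,1],[0,0,-0.3,0,0,0,1],[0,0,-0.3,0,0,0,1],[0,0,-0.15,0,0,0,1]],
  ],
)

```text
time: 14.4
tcp_pos: [0.6911, 0.0097, 0.2138]
tcp_rot: [180.0, -0.3, -168.1]
force: [-0.9, 0.3, 0.1]
gripper_width: 0.004
grasp_force: 0.0
```

```bash
python3 snap.py d; python3 kn.py
```

```text
[0.69122347 0.00982184 0.21507933] [ 0.19566228 -0.12151335  0.17802025]
white [326.45614035 198.12280702] 114 0.034341979529599706 -0.004241990498139719
white [334.97959184 221.09591837] 490 -0.03142492477138232 -0.013529536344610238
white [327.41071429 210.89285714] 56 -0.00013635026491648272 0.0005416724904104065
brown [323.1641791  216.44776119] 67 -0.008490722854662153 0.014086813620127727
```

View pics/d.png

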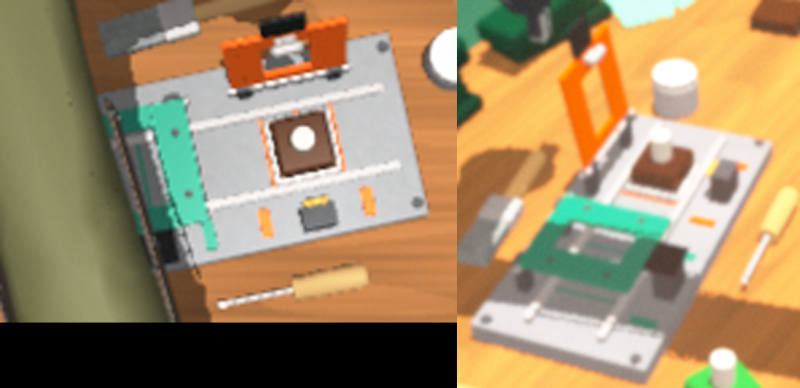

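```bash
python3 - <<'E'
from h import *
s=r.read_state();P=s["tcp_pos"];print(P,s["joint_pos"])
Q=[P,P+[0,0,.1],P+[0,0,.2]]
for n in("top","side"):
    print(n,proj(n,Q))
    im=r.get_image(n);a=cv2.imread(f"pics/{n}0.png")[:,:,::-1];cv2.imwrite(f"pics/e_{n}.png",im[:,:,::-1])
t=cv2.imread("pics/e_top.png");s=cv2.imread("pics/e_side.png")
cv2.imwrite("pics/e.png",cv2.resize(np.hstack([t,s]),(800,300),interpolation=cv2.INTER_AREA))
E
```

```text
[0.69182365 0.00974115 0.21737385] [ 1.73112622e+01  1.63730443e+01  1.73658634e+01  1.05835525e-02
 -9.11075139e+01 -9.53969370e+01]
top [[316.07868778 148.39343089]
 [315.32738637 136.39034386]
 [314.41996183 121.89292723]]
side [[225.20753618 183.81765976]
 [220.54000624 148.75201084]
 [215.39769432 110.21692852]]
```

View pics/e.png

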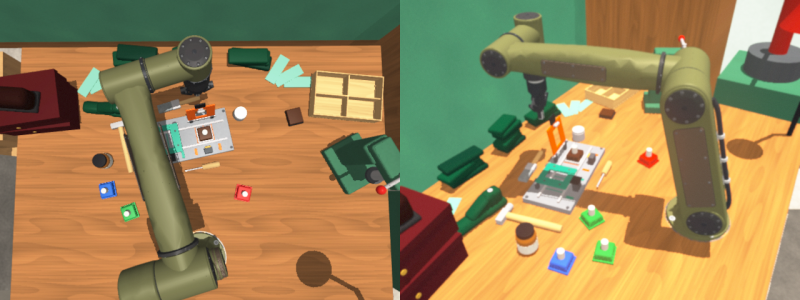

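The arm is where the state says, with the hand behind the orange cover (tip near (316,148) in the top view). The teal cover is shut. Next I'll swing the orange cover.

apply_moves(
  rows=[
    [[-0.16,-0.033,0.04,0,0,0,1],[-0.16,-0.033,0.03,0,0,0,1],[-0.125,-0.025,0.02,0,0,0,1],[-0.125,-0.027,0,0,0,0,1],[-0.19,-0.04,-0.01,0,0,0,1],[-0.19,-0.04,-0.01,0,0,0,1],[-0.18,-0.038,-0.05,0,0,0,1],[-0.18,-0.038,-0.05,0,0,0,1],[-0.155,-0.033,-0.1,0,0,0,1],[-0.155,-0.033,-0.1,0,0,0,1]],
  ],
)

```text
time: 15.9
tcp_pos: [0.5295, -0.0242, 0.1953]
tcp_rot: [180.0, 0.0, -168.1]
force: [0.7, -0.5, 0.3]
gripper_width: -0.001
grasp_force: 0.3
```

apply_moves(
  rows=[
    [[-0.12,-0.025,-0.15,0,0,0,1],[-0.12,-0.025,-0.15,0,0,0,1],[-0.07,-0.015,-0.14,0,0,0,1],[-0.07,-0.015,-0.14,0,0,0,1],[-0.035,-0.007,-0.12,0,0,0,1],[-0.03,-0.007,-0.12,0,0,0,1],[-0.02,0,-0.07,0,0,0,1],[0,0,-0.05,0,0,0,1],[0,0,-0.05,0,0,0,1],[0,0,0,0,0,0,1]],
  ],
)

```text
time: 17.15
tcp_pos: [0.4839, -0.0337, 0.0967]
tcp_rot: [-180.0, 0.0, -168.1]
force: [-0.9, -1.2, 2.0]
gripper_width: -0.001
grasp_force: 1.0
```

apply_moves(
  rows=[
    [[0,0,-0.02,0,0,0,1],[0,0,-0.02,0,0,0,1],[0,0,-0.02,0,0,0,1],[0,0,-0.02,0,0,0,1],[0,0,-0.02,0,0,0,1],[0,0,0,0,0,0,1],[0,0,0,0,0,0,1],[0,0,0,0,0,0,1],[0,0,0,0,0,0,1],[0,0,0,0,0,0,1]],
  ],
)

```text
time: 18.4
tcp_pos: [0.4838, -0.0335, 0.0887]
tcp_rot: [-180.0, 0.0, -168.1]
force: [-9.9, 1.9, 16.0]
gripper_width: 0.001
grasp_force: 7.7
```

apply_moves(
  rows=[
    [[0,0,-0.025,0,0,0,1],[0,0,0,0,0,0,1],[0,0,0,0,0,0,1],[0,0,0.1,0,0,0,1],[0,0,0.3,0,0,0,1],[0,0,0.6,0,0,0,1],[0,0,0.6,0,0,0,1],[-0.3,-0.5,0.3,0,0,0,1],[0,-0.6,0,0,0,0,1],[0,-0.6,0,0,0,0,1]],
  ],
)

```text
time: 19.65
tcp_pos: [0.4551, -0.2024, 0.2728]
tcp_rot: [180.0, 0.1, -168.0]
force: [0.5, 0.6, 0.2]
gripper_width: 0.002
grasp_force: 0.0
```

apply_moves(
  rows=[
    [[0,-0.4,0,0,0,0,1],[0,-0.4,0,0,0,0,1],[0,-0.4,0,0,0,0,1],[0,-0.4,0,0,0,0,1],[0,0,0,0,0,0,1],[0,0,0,0,0,0,1],[0,0,0,0,0,0,1],[0,0,0,0,0,0,1],[0,0,0,0,0,0,1],[0,0,0,0,0,0,1]],
  ],
)

```text
time: 20.9
tcp_pos: [0.4552, -0.3609, 0.2725]
tcp_rot: [-180.0, 0.0, -168.1]
force: [-0.8, 0.3, -0.6]
gripper_width: -0.003
grasp_force: 0.0
```

```bash
python3 snap.py f; python3 kn.py
```

```text
[ 0.45514311 -0.36109862  0.27242889] [0.86450255 0.34604855 0.32954241]
white [324.29166667 198.60416667] 48 0.03429031651296797 0.0017410349031311435
white [327.47368421 210.92982456] 57 -0.00027005379191789766 0.0003970553157074096
```

View pics/f.png

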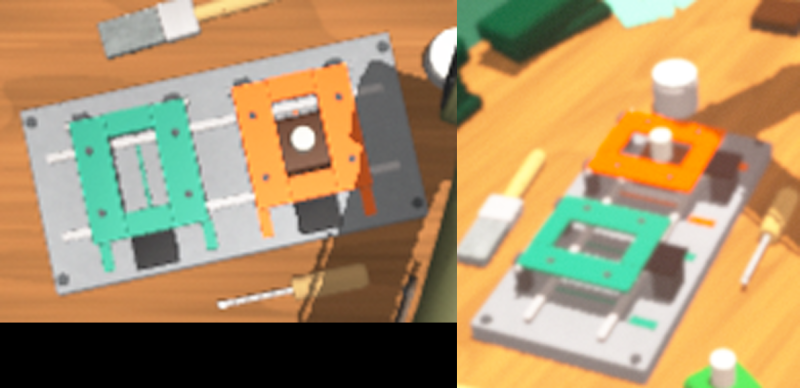

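Both covers look shut, with the knob at (303,138) coming up through the orange window. I'll check the cover corners against 0 and 0.09 rad.

```bash
python3 - <<'E'
from h import *
im=r.get_image("side");h=cv2.cvtColor(im,cv2.COLOR_RGB2HSV).astype(int)
X=np.array([.9781,.2081]);Y=np.array([-.2081,.9781])
for nm,M,lo,hi in(("teal",[.5197,.1472],75,95),("orange",[.555,-.0191],3,14)):
    m=((h[:,:,0]>=lo)&(h[:,:,0]<=hi)&(h[:,:,1]>150)&(h[:,:,2]>70)).astype(np.uint8);m[:200]=m[300:]=0;m[:,:190]=0;m[:,335:]=0
    n,l,st,ce=cv2.connectedComponentsWithStats(m);i=1+st[1:,4].argmax();x,y,w,hh=st[i,:4];print(nm,"mask bbox",x,y,x+w,y+hh)
    for th in(0,.09):
        P=[[*(np.array(M)+(.065-d*np.cos(th)+e*np.sin(th))*X+s*Y),.066+d*np.sin(th)+e*np.cos(th)] for d in(0.005,.124) for s in(-.06,.06) for e in(0,.006)]
        q=proj("side",P);print(th,q.min(0).round(1),q.max(0).round(1))
E
```

```text
teal mask bbox 218 262 282 300
0 [217.6 259.9] [283.3 303.6]
0.09 [217.4 259.8] [282.9 300.1]
orange mask bbox 249 204 335 259
0 [248.3 223. ] [307.2 259.7]
0.09 [248.1 222.8] [307.  256.3]
```

```bash
python3 - <<'E'
from h import *
X=np.array([.9781,.2081]);Y=np.array([-.2081,.9781])
for n in("side","top"):
  im=r.get_image(n);h=cv2.cvtColor(im,cv2.COLOR_RGB2HSV).astype(int)
  for nm,M,lo,hi in(("teal",[.5197,.1472],70,98),("orange",[.555,-.0191],2,16)):
    M=np.array(M)
    for c,(d,s) in {"front+y":(.124,.06),"front-y":(.124,-.06)}.items():
      for th in(0,.09):
        f=lambda e:proj(n,[[*(M+(.065-d*np.cos(th)+e*np.sin(th))*X+s*Y),.066+d*np.sin(th)+e*np.cos(th)]])[0]
        print(n,nm,c,th,"top",f(.006).round(1),"bottom",f(0).round(1))
    # vertical scan: lowest coloured row at columns through the front edge
    e=proj(n,[[*(M+(.065-.124)*X+s*Y),.069] for s in(-.045,-.035,.035,.045)])
    for u,v in e:
        col=h[int(v)-8:int(v)+9,int(round(u))];print("  col",int(round(u)),"exp",round(v,1),[int(v)-8+i for i in range(17) if lo<=col[i,0]<=hi and col[i,1]>110][-3:])
E
```

```text
side teal front+y 0 top [263.4 301.7] bottom [263.5 303.6]
side teal front+y 0.09 top [262.6 298.2] bottom [263.  300.1]
side teal front-y 0 top [283.1 269.9] bottom [283.3 271.8]
side teal front-y 0.09 top [282.5 266.4] bottom [282.9 268.3]
  col 281 exp 274.6 [272, 273, 274]
  col 279 exp 277.1 [275, 276, 277]
  col 268 exp 295.7 [294, 295, 296]
  col 266 exp 298.5 [297, 298, 299]
side orange front+y 0 top [290.7 257.9] bottom [290.8 259.7]
side orange front+y 0.09 top [290.1 254.4] bottom [290.4 256.3]
side orange front-y 0 top [307.2 231.3] bottom [307.2 233.1]
side orange front-y 0.09 top [306.7 227.9] bottom [307.  229.8]
  col 305 exp 235.4 [236, 237, 238]
  col 304 exp 237.5 [240, 241, 242]
  col 294 exp 253.0 [254, 255, 256]
  col 293 exp 255.3 [255, 256, 257]
top teal front+y 0 top [249.5 250.5] bottom [249.8 250.6]
top teal front+y 0.09 top [248.8 249.9] bottom [249.1 250.2]
top teal front-y 0 top [292.6 241.2] bottom [292.7 241.4]
top teal front-y 0.09 top [292.2 240.6] bottom [292.4 240.9]
  col 287 exp 242.5 [240, 241, 242]
  col 284 exp 243.2 [240, 241, 242]
  col 259 exp 248.6 [246, 247, 248]
  col 255 exp 249.4 [255, 256, 257]
top orange front+y 0 top [310.6 237.4] bottom [310.6 237.6]
top orange front+y 0.09 top [310.4 236.7] bottom [310.5 237.1]
top orange front-y 0 top [353.6 228.2] bottom [353.5 228.4]
top orange front-y 0.09 top [353.8 227.4] bottom [353.7 227.8]
  col 348 exp 229.5 [227, 228, 229]
  col 345 exp 230.2 [230]
  col 320 exp 235.6 [235]
  col 316 exp 236.4 [236]
```

The front edges match the 0 rad projection, so both covers are shut. The carriage is centred and the arm is clear. I'm handing in.

```bash
python3 -c "
from station import r
print(r.job_done())"
```

```text
the job is handed in; nothing more can be done
None
```

The job is handed in; no verdict came back, but my last camera check showed the carriage within about 1 mm of the orange line, both covers shut and the arm clear.

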